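# Load the red paint cartridge through the dispenser's dust flap

## Task

Load the red cartridge into the paint dispenser: pick it up and push it upright, foot first, down through the sprung dust flap until it stands fully home on the floor of the well, then let go. Leave the blue and the yellow cartridge standing where they are.

Things in the scene. Friction and masses are not known exactly. Their poses are not given: they have to be found in the camera images.
- red_cartridge: The cartridge to load: round, 40 mm in diameter, 160 mm tall, about 0.15 kg, standing upright on the table; white body with a red band, upper 56 mm red. Origin at the centre of its flat foot, z up along its axis. Its side is plain: grip it anywhere; fingers that reach no lower than 50 mm below its top stay clear of the dispenser when it is home.
- blue_cartridge: A bystander of the same shape and size, blue instead of red. Origin at the centre of its foot. Leave it alone.
- yellow_cartridge: A bystander of the same shape and size, yellow instead of red. Origin at the centre of its foot. Leave it alone.
- dispenser: Fixed grey box 150 (x) x 130 (y) x 125 mm high. Origin: underside centre; outlet at -x. Amid its top, over the origin, a 64 mm square mouth opens on an equally wide well; floor 20 mm above the table, so a seated cartridge stands 55 mm proud and may lean a few degrees. 7 mm down lies an orange flap, hinged at +x: swings down if pushed with 3 to 8 N (over a cartridge's weight), springs shut.
Things that resemble listed ones, but are neither listed nor needed, are in the scene too. There is more than one size of the red_cartridge; the job needs the middle-sized.

How it is judged:
By the outcome, as a careful person would: the job done as asked, in the order asked, and still so for the second after the job is handed in, with the robot touching nothing.
It also fails if it takes over 43 s, if anything falls off the work surface, if the arm or the gripper's body presses on something with over 40 N, if the wrist force passes 120 N, or if a joint passes its speed limit or range.

## Robot

A 6-joint arm with a two-finger parallel gripper is mounted at the origin on the work surface. World frame = base frame: x ahead of the robot, y to its left, z up, the work surface at z = 0. Lengths are in m, angles in rad, forces in N, time in s.
With the tool pointing down it reaches from about 0.35 to 0.975 m from the base axis. Payload 4.9 kg.
Tool frame: the origin (TCP) lies between the finger pads; the fingertips stand 25 mm ahead of it and the grasp point (between the pads) lies 6 mm ahead of it; z points along the fingers, y is the line along which they close (so a half turn about z gives the same grasp; the last joint's range is limited). The gripper opens to 85 mm and grips with 20 to 120 N. Pads are 22 mm wide; open, the fingers measure 114 mm over their backs; the gripper's body (76 mm by 85 mm) begins 54 mm behind the grasp point. The pads swing forward as they close: fully open they stand 13 mm farther back than shut.
Start: joints at [-1.223, 0.053, 1.613, -0, 1.476, -0.119], TCP at [0.281, -0.558, 0.256] pointing down, gripper open.
Joint ranges: [-3.01, 3.01], [-1.01, 2.22], [0.06, 2.58], [-1.02, 4.17], [0.09, 2.62], [-3.14, 3.14]. Speed limits (rad/s): [2.57, 2.57, 3.14, 3.14, 3.14, 3.14].

## Interface

Orientations are given as a unit quaternion [w, x, y, z].
In Python, from plant import manip gives the robot as it stands.
- The arm moves only by the shell command python3 -m inch 'ROWS'. ROWS is JSON, a list of rows, each a list of 3 entries, a list of its own where there are three numbers: the shift along the tool's x, y, z in m, then the turn, a rotation vector about the tool's x, y, z in rad, then the opening, from 0 (shut) to 1 (fully open). A call has 1 to 8 rows; each row shifts and turns the commanded pose from where the row before left it, along the tool's axes as they then stand; what a row does not reach is not made up. A row lasts 1/10 s, in which the tool goes at most 50 mm and 8.59 degrees, less where a joint would pass 70% of its speed; a pose out of reach is approached as far as the arm can. A call with a gripper value outside its range is refused whole. The fingers move at their own pace and stop on an object; the grip force is fixed at half the most. Time passes only in rows, so rows that do not move let the fingers close. It gives the time, the measured TCP pose, the force, the opening and the grip force at its end, in the units of the state.
- manip.state(): the state, without advancing time (a new reading comes with each control period).
- manip.grab_frame(name): name is "scene" or "top" or "wrist"; returns (picture, depth): 400x640x3 uint8, red, green, blue; 400x640 float32, m along the optical axis (not along the pixel's ray), 0 where there is no reading.
- manip.camera_params(name): a dict with "camera_matrix" (3x3 intrinsics, pixels), "rvec" (rotation vector, rad) and "tvec" (3), from world to camera coordinates, as OpenCV has them. Camera axes: x right, y down, z forward; pixel columns grow to the right and rows downward; lengths in m; the calibration is good to about 2 mm. A picture is of the moment at which its call begins: read the wrist's pose just before it. camera_params takes no time and is no camera call; for the wrist camera it gives the pose at the moment of the call.
- manip.job_done(): hands the job in; it is judged then, once.
Trained networks look in the newest picture that a camera, given by its name, has taken for a name from the list of things; names that differ only in an ending like _2 or _b are one class to them, and where a whole thing is asked for, a point or a joint stands for the part that bears it (a point fixed in the world has none). Each returns a list of dicts, best first, with "score" (0 to 1); they miss things now and then, are a little off and sometimes report something else, mostly with a low value. They report only what shows in the picture. A call takes as long as a camera call. They do not tell look-alikes from the thing itself.
- manip.look_for(camera, label): "point" ([x, y, z] in m, in world coordinates, good to about 4 mm: the middle of the surface that is visible of it).
The state is a dict: "time": time; "joint_pos": joint angles; "joint_vel": joint speeds; "joint_efforts": joint torques, N m; "tool_pos": TCP position; "tool_rot": TCP orientation; "contact_force": force on the tool from outside, world axes, zero at the start; "ft_torque": the same for the moment, N m; "gripper_width": opening from 0.0 (shut) to 1.0 (fully open); "grasp_force": force on a finger pad.
Only numpy, scipy, OpenCV 4.12 (cv2) and the standard library are available. Lean on these libraries where they do the work, as an engineer would, in place of code of your own. Each camera call takes 0.05 s, during which the arm holds its last target. There are 200 camera calls.

## Working session

There is one attempt and no reset: what is moved stays moved. The work goes in short steps, Python scripts to look and compute and a shell command to move; the robot and the scene stay as the last step left them, time stands still between calls to the robot, and variables do not carry over. Pictures are saved under pics/ and viewed, at most 10 in all, crops included, and the job is handed in when it is done.

```bash
mkdir -p pics; cat > h.py <<'E'
import numpy as np, cv2
from plant import manip
def grab(n):
    im,d=manip.grab_frame(n); p=manip.camera_params(n); return im,d,p
def cloud(d,p):
    K=np.array(p["camera_matrix"]); R=cv2.Rodrigues(np.array(p["rvec"],float))[0]; t=np.array(p["tvec"],float).ravel()
    v,u=np.indices(d.shape); c=np.stack([(u-K[0,2])/K[0,0]*d,(v-K[1,2])/K[1,1]*d,d],-1)
    return (c-t)@R
def save(n,im): cv2.imwrite("pics/"+n,im[:,:,::-1])
def proj(P,p):
    return cv2.projectPoints(np.array(P,float).reshape(-1,3),np.array(p["rvec"],float),np.array(p["tvec"],float),np.array(p["camera_matrix"],float),None)[0].reshape(-1,2)
E
python3 - <<'E'
from h import *
a,d,p=grab("scene"); 
for l in ["red_cartridge","blue_cartridge","yellow_cartridge","dispenser"]:
    for r in manip.look_for("scene",l): print("scene",l,np.round(r["point"],3),round(r["score"],2),proj(r["point"],p).round())
b,d2,p2=grab("top")
for l in ["red_cartridge","blue_cartridge","yellow_cartridge","dispenser"]:
    for r in manip.look_for("top",l): print("top",l,np.round(r["point"],3),round(r["score"],2),proj(r["point"],p2).round())
save("scene.png",a);save("top.png",b)
np.savez("f.npz",a=a,b=b,ca=cloud(d,p),cb=cloud(d2,p2),d=d,d2=d2)
s=manip.state();print(s["time"],s["tool_pos"],s["tool_rot"],s["gripper_width"],s["contact_force"])
E
```

```text
scene red_cartridge [ 0.518 -0.096  0.117] 0.97 [[276. 182.]]
scene red_cartridge [ 0.597 -0.064  0.086] 0.82 [[303. 218.]]
scene red_cartridge [ 0.421 -0.078  0.174] 0.69 [[270. 125.]]
scene blue_cartridge [ 0.498 -0.223  0.108] 0.74 [[212. 192.]]
scene blue_cartridge [0.606 0.215 0.118] 0.57 [[438. 178.]]
scene yellow_cartridge [ 0.653 -0.145  0.121] 0.77 [[268. 247.]]
scene yellow_cartridge [ 0.501 -0.224  0.108] 0.19 [[211. 193.]]
scene dispenser [0.607 0.215 0.118] 0.9 [[438. 179.]]
top red_cartridge [ 0.401 -0.07   0.216] 0.76 [[358. 285.]]
top red_cartridge [ 0.495 -0.088  0.157] 0.69 [[365. 225.]]
top blue_cartridge [ 0.482 -0.218  0.153] 0.89 [[446. 234.]]
top yellow_cartridge [ 0.623 -0.142  0.148] 0.88 [[396. 150.]]
top yellow_cartridge [0.559 0.229 0.125] 0.48 [[174. 188.]]
top dispenser [0.555 0.227 0.123] 0.96 [[175. 191.]]
top dispenser [ 0.494 -0.084  0.158] 0.51 [[363. 226.]]
0.5 [ 0.28126141 -0.55810138  0.2562558 ] [-3.93593395e-05  9.72886565e-01  2.31282794e-01  3.86882752e-06] 1.0012100105036883 [-0.09025882 -0.09325883 -0.53430926]
```

View pics/scene.png

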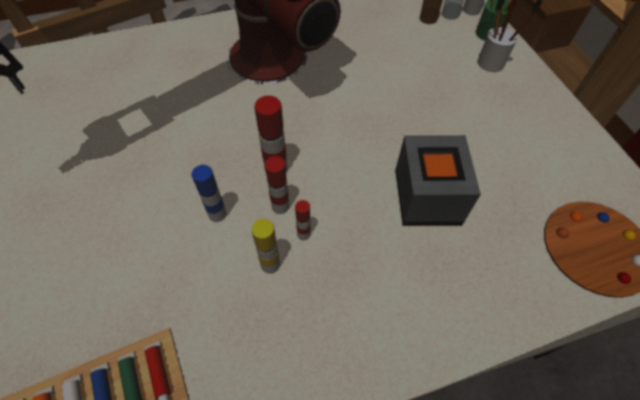

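View pics/top.png

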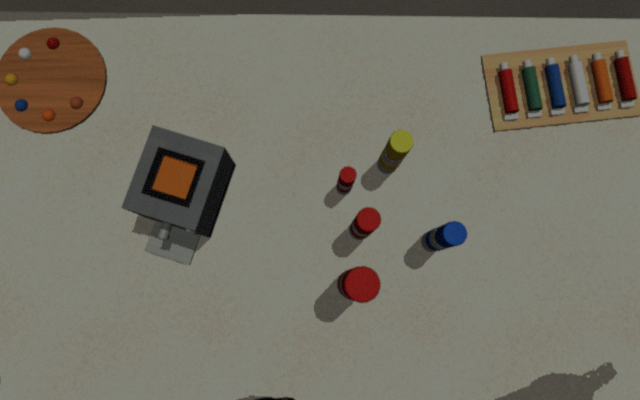

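```bash
python3 - <<'E'
from h import *
f=np.load("f.npz"); b=f["b"];cb=f["cb"];d2=f["d2"]
# tops in top view: circle fits of points near each top height
for n,x,y in [("redL",.401,-.07),("redM",.495,-.088),("redS",.58,-.06),("blue",.482,-.218),("yel",.623,-.142)]:
    m=(np.hypot(cb[...,0]-x,cb[...,1]-y)<.045)&(d2>0)&(cb[...,2]>.06); P=cb[m]
    if len(P)<10: print(n,len(P)); continue
    z=np.percentile(P[:,2],95); T=P[abs(P[:,2]-z)<.006]
    c,r=cv2.minEnclosingCircle(T[:,:2].astype(np.float32)); print(n,"top z",z.round(4),"c",np.round(c,4),"mean",T[:,:2].mean(0).round(4),"r",round(r,4),len(T))
# dispenser
m=(abs(cb[...,2]-.125)<.006)&(d2>0)&(cb[...,1]>.08); T=cb[m][:,:2].astype(np.float32)
print(len(T),cv2.minAreaRect(T),np.median(cb[m][:,2]))
h=cv2.cvtColor(b,cv2.COLOR_RGB2HSV); o=(h[...,0]>5)&(h[...,0]<22)&(h[...,1]>120)&(cb[...,1]>.1)&(cb[...,1]<.4)&(cb[...,2]>.09)
T=cb[o]; print("flap",len(T),cv2.minAreaRect(T[:,:2].astype(np.float32)),np.median(T[:,2]))
E
```

```text
redL top z 0.2176 c [ 0.4029 -0.0767] mean [ 0.4029 -0.0763] r 0.0267 1031
redM top z 0.1633 c [ 0.5058 -0.093 ] mean [ 0.5054 -0.0928] r 0.0199 473
redS top z 0.1217 c [ 0.5876 -0.0628] mean [ 0.5873 -0.0631] r 0.0148 228
blue top z 0.1631 c [ 0.4844 -0.2302] mean [ 0.4842 -0.2295] r 0.0202 481
yel top z 0.1628 c [ 0.6349 -0.1479] mean [ 0.6342 -0.1478] r 0.0199 445
6256 ((0.5786684155464172, 0.23088979721069336), (0.13176055252552032, 0.15015976130962372), 73.0654296875) 0.12621980413652148
flap 1368 ((0.5747641324996948, 0.23194685578346252), (0.07885391265153885, 0.0725700706243515), 73.2305679321289) 0.11939659969662456
```

Scene shot: red look-alikes at (270,130) large, (276,182) middle and (303,218) small. Blue is at (208,192), yellow at (265,245) and the dispenser at (438,180), with its orange flap at (440,165). In the top shot the reds are at (360,285), (366,222) and (347,180).

The measured tops are 218, 163 and 122 mm high, with radii of 27, 20 and 15 mm. The middle one at (276,182) fits 160 mm × ø40, so I'll confirm it in an enlarged crop.

```bash
python3 - <<'E'
from h import *
a=np.load("f.npz")["a"][80:260,190:340]; save("crop.png",cv2.resize(a,None,fx=3.2,fy=3.2,interpolation=cv2.INTER_CUBIC))
E
python3 -m inch '[[[0.04,-0.03,0],[0,0,0],1],[[0.04,-0.03,0],[0,0,0],1],[[0.04,-0.03,0],[0,0,0],1],[[0.04,-0.03,0],[0,0,0],1],[[0.04,-0.03,0],[0,0,0],1],[[0.04,-0.03,0],[0,0,0],1]]'
```

```text
time: 1.1
tool_pos: [0.4151, -0.2876, 0.2566]
tool_rot: [0.0, 0.973, 0.231, 0.0]
contact_force: [0.1, -0.8, 0.2]
gripper_width: 1.003
grasp_force: 0.0
```

View pics/crop.png

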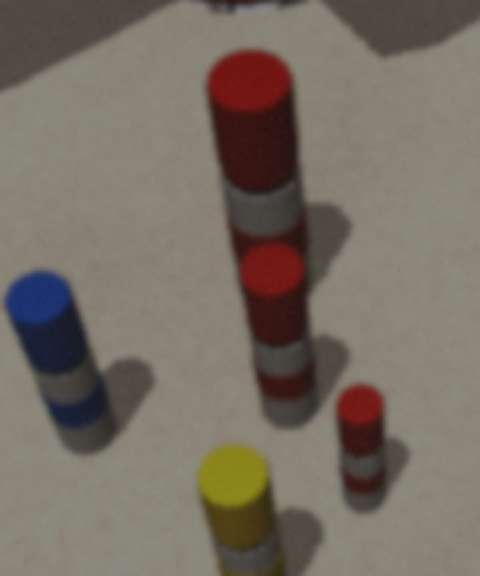

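The crop shows the middle red at (280,335), the same size as the blue, with a taller one behind it and a smaller one at right. That's the one to take.

```bash
python3 -m inch '[[[0.0385,-0.03,0],[0,0,0],1],[[0.0385,-0.03,0],[0,0,0],1],[[0.0385,-0.03,0],[0,0,0],1],[[0.0385,-0.03,0],[0,0,0],1],[[0.0158,-0.0145,0],[0,0,0],1],[[0,0,0],[0,0,0],1],[[0,0,0],[0,0,0],1]]'
python3 - <<'E'
from h import *
s=manip.state(); print(s["tool_pos"])
a,d,p=grab("wrist"); c=cloud(d,p); save("wrist.png",a)
for zz in [(.152,.172)]:
    m=(np.hypot(c[...,0]-.506,c[...,1]+.093)<.05)&(c[...,2]>zz[0])&(c[...,2]<zz[1])&(d>0)
    T=c[m]; print(len(T)); 
    if len(T)>20: print(cv2.minEnclosingCircle(T[:,:2].astype(np.float32)),T.mean(0))
E
```

```text
time: 1.8
tool_pos: [0.5057, -0.0928, 0.2564]
tool_rot: [0.0, 0.973, 0.232, -0.0]
contact_force: [-0.6, -0.6, 0.2]
gripper_width: 0.999
grasp_force: 0.0
[ 0.50567347 -0.09275578  0.25635079]
2660
((0.5042186975479126, -0.09147877991199493), 0.01998053304851055) [ 0.50533766 -0.09094378  0.15871476]
```

```bash
python3 -m inch '[[[0,0,0.04],[0,0,0],1],[[0,0,0.04],[0,0,0],1],[[0,0,0.025],[0,0,0],1],[[0,0,0.011],[0,0,0],1],[[0,0,0],[0,0,0],1],[[0,0,0],[0,0,0],0],[[0,0,0],[0,0,0],0],[[0,0,0],[0,0,0],0]]'
python3 -m inch '[[[0,0,0],[0,0,0],0],[[0,0,0],[0,0,0],0],[[0,0,0],[0,0,0],0],[[0,0,0],[0,0,0],0],[[0,0,0],[0,0,0],0],[[0,0,0],[0,0,0],0]]'
```

```text
time: 2.65
tool_pos: [0.5067, -0.0933, 0.1422]
tool_rot: [0.001, 0.973, 0.231, 0.001]
contact_force: [-0.1, 0.0, -1.0]
gripper_width: 0.512
grasp_force: 0.0
time: 3.25
tool_pos: [0.5068, -0.093, 0.1422]
tool_rot: [0.001, 0.973, 0.231, 0.001]
contact_force: [-1.0, 0.8, 6.1]
gripper_width: 0.454
grasp_force: 60.2
```

```bash
python3 -m inch '[[[0,0,-0.02],[0,0,0],0],[[0,0,-0.04],[0,0,0],0],[[0,0,-0.04],[0,0,0],0],[[0,0,-0.04],[0,0,0],0],[[0,0,-0.03],[0,0,0],0],[[0,0,0],[0,0,0],0]]'
python3 -m inch '[[[0.015,-0.018,0],[0,0,0],0],[[0.03,-0.037,0],[0,0,0],0],[[0.03,-0.037,0],[0,0,0],0],[[0.03,-0.037,0],[0,0,0],0],[[0.03,-0.037,0],[0,0,0],0],[[0.03,-0.037,0],[0,0,0],0],[[0.02,-0.024,0],[0,0,0],0],[[0.015,-0.018,0],[0,0,0],0]]'
python3 -m inch '[[[0.01,-0.012,0],[0,0,0],0],[[0,0,0],[0,0,0],0],[[0,0,0],[0,0,0],0],[[0,0,0],[0,0,0],0]]'
python3 - <<'E'
from h import *
s=manip.state(); print(s["tool_pos"],s["tool_rot"])
a,d,p=grab("scene"); c=cloud(d,p)
h=cv2.cvtColor(a,cv2.COLOR_RGB2HSV)
# held cartridge side points near tool
m=(np.hypot(c[...,0]-s["tool_pos"][0],c[...,1]-s["tool_pos"][1])<.045)&(d>0)&(c[...,2]>.14)&(c[...,2]<.28)
for z in np.arange(.15,.28,.02):
    k=m&(abs(c[...,2]-z)<.01); 
    if k.sum()>8: print(round(z,2),k.sum(),c[k].mean(0).round(4), np.ptp(c[k][:,1]).round(3))
k=(abs(c[...,2]-.125)<.005)&(d>0)&(abs(c[...,1]-.23)<.12)&(abs(c[...,0]-.58)<.12); print(cv2.minAreaRect(c[k][:,:2].astype(np.float32)))
save("s2.png",cv2.resize(a[60:260,330:550],None,fx=2.7,fy=2.7,interpolation=cv2.INTER_CUBIC))
E
```

```text
time: 3.85
tool_pos: [0.5077, -0.0934, 0.3164]
tool_rot: [0.003, 0.973, 0.231, 0.004]
contact_force: [0.7, -0.7, -0.4]
gripper_width: 0.453
grasp_force: 60.4
time: 4.65
tool_pos: [0.5734, 0.2183, 0.3078]
tool_rot: [-0.0, 0.973, 0.232, -0.002]
contact_force: [-0.2, -0.2, -1.6]
gripper_width: 0.451
grasp_force: 60.7
time: 5.05
tool_pos: [0.5775, 0.23, 0.31]
tool_rot: [0.0, 0.973, 0.231, -0.0]
contact_force: [0.2, 0.2, -1.7]
gripper_width: 0.451
grasp_force: 60.7
[0.57747943 0.23004766 0.30997041] [ 2.29142234e-04  9.73029038e-01  2.30682367e-01 -2.89330197e-04]
0.17 57 [0.5878 0.2207 0.1758] 0.031
0.19 156 [0.5874 0.2206 0.1902] 0.036
0.21 156 [0.5876 0.2204 0.2101] 0.031
0.23 180 [0.5883 0.2204 0.2302] 0.033
0.25 189 [0.5874 0.2202 0.2496] 0.036
0.27 200 [0.5878 0.2209 0.2692] 0.038
((0.5793496370315552, 0.23231405019760132), (0.13225768506526947, 0.15324074029922485), 72.77346801757812)
```

View pics/s2.png

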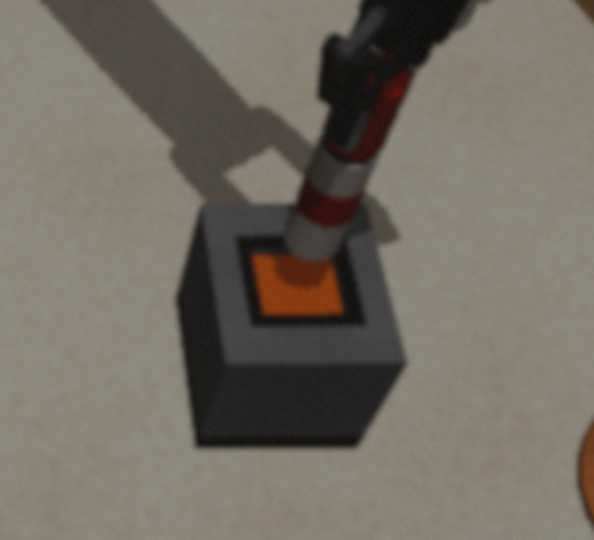

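The crop shows the cartridge upright at (320,200), over the centre of the flap at (300,285), and the measured centre agrees to about 2 mm. Now descending.

```bash
python3 -m inch '[[[0.001,-0.001,0.02],[0,0,0],0],[[0,0,0.02],[0,0,0],0],[[0,0,0.015],[0,0,0],0],[[0,0,0.015],[0,0,0],0],[[0,0,0.015],[0,0,0],0],[[0,0,0.015],[0,0,0],0],[[0,0,0.015],[0,0,0],0],[[0,0,0],[0,0,0],0]]'
```

```text
time: 5.9
tool_pos: [0.5755, 0.2322, 0.1907]
tool_rot: [-0.0, 0.973, 0.231, -0.004]
contact_force: [-1.8, 0.8, -3.2]
gripper_width: 0.455
grasp_force: 60.7
```

```bash
python3 -m inch '[[[0,0,0.01],[0,0,0],0],[[0,0,0.01],[0,0,0],0],[[0,0,0.004],[0,0,0],0],[[0,0,0],[0,0,0],0],[[0,0,0],[0,0,0],0]]'
```

```text
time: 6.4
tool_pos: [0.5774, 0.2325, 0.1706]
tool_rot: [-0.0, 0.973, 0.231, -0.001]
contact_force: [-1.9, 0.5, -2.8]
gripper_width: 0.458
grasp_force: 60.8
```

```bash
python3 -m inch '[[[0,0,0.003],[0,0,0],0],[[0,0,0.003],[0,0,0],0],[[0,0,0],[0,0,0],0],[[0,0,0],[0,0,0],0]]'
```

```text
time: 6.8
tool_pos: [0.5782, 0.2326, 0.1655]
tool_rot: [-0.0, 0.973, 0.231, 0.0]
contact_force: [-2.5, 1.7, -1.3]
gripper_width: 0.454
grasp_force: 60.8
```

```bash
python3 -m inch '[[[0,0,0.002],[0,0,0],0],[[0,0,0.001],[0,0,0],0],[[0,0,0],[0,0,0],0],[[0,0,0],[0,0,0],0]]'
```

```text
time: 7.2
tool_pos: [0.5781, 0.2325, 0.1623]
tool_rot: [0.0, 0.973, 0.231, 0.0]
contact_force: [-1.5, 1.1, 0.2]
gripper_width: 0.451
grasp_force: 61.2
```

```bash
python3 -m inch '[[[0,0,0.001],[0,0,0],0],[[0,0,0.001],[0,0,0],0],[[0,0,0],[0,0,0],0],[[0,0,0],[0,0,0],0]]'
```

```text
time: 7.6
tool_pos: [0.5786, 0.2327, 0.1623]
tool_rot: [-0.0, 0.973, 0.231, 0.001]
contact_force: [-3.8, 0.2, 7.5]
gripper_width: 0.456
grasp_force: 61.4
```

It stopped at 0.162 with the force rising, which is the expected floor height. Release, then go straight up.

```bash
python3 -m inch '[[[0,0,0],[0,0,0],0.6],[[0,0,0],[0,0,0],0.8],[[0,0,0],[0,0,0],1],[[0,0,0],[0,0,0],1],[[0,0,0],[0,0,0],1],[[0,0,0],[0,0,0],1],[[0,0,0],[0,0,0],1]]'
python3 -m inch '[[[0,0,-0.01],[0,0,0],1],[[0,0,-0.02],[0,0,0],1],[[0,0,-0.04],[0,0,0],1],[[0,0,-0.04],[0,0,0],1],[[0,0,-0.04],[0,0,0],1],[[0,0,0],[0,0,0],1],[[-0.04,0.03,0],[0,0,0],1],[[-0.04,0.03,0],[0,0,0],1]]'
python3 -m inch '[[[-0.04,0.03,0],[0,0,0],1],[[-0.04,0.03,0],[0,0,0],1],[[0,0,0],[0,0,0],1],[[0,0,0],[0,0,0],1],[[0,0,0],[0,0,0],1]]'
python3 - <<'E'
from h import *
a,d,p=grab("scene"); c=cloud(d,p); b,d2,p2=grab("top"); cb=cloud(d2,p2)
for n,q,dd in (("scene",c,d),("top",cb,d2)):
    m=(np.hypot(q[...,0]-.579,q[...,1]-.231)<.045)&(q[...,2]>.16)&(q[...,2]<.23)&(dd>0); T=q[m]
    if len(T): z=np.percentile(T[:,2],95); U=T[T[:,2]>z-.006]; print(n,len(T),z,cv2.minEnclosingCircle(U[:,:2].astype(np.float32)))
save("end.png",a)
E
```

```text
time: 8.3
tool_pos: [0.578, 0.2325, 0.1603]
tool_rot: [-0.0, 0.973, 0.231, 0.0]
contact_force: [0.3, 0.6, -0.5]
gripper_width: 1.001
grasp_force: 0.0
time: 9.1
tool_pos: [0.5331, 0.1426, 0.3104]
tool_rot: [0.0, 0.973, 0.232, -0.0]
contact_force: [0.1, -0.5, -0.3]
gripper_width: 1.002
grasp_force: 0.0
time: 9.6
tool_pos: [0.4894, 0.0539, 0.3106]
tool_rot: [-0.0, 0.973, 0.232, 0.0]
contact_force: [0.2, -0.2, -0.0]
gripper_width: 1.003
grasp_force: 0.0
scene 404 0.18404884743371316 ((0.5668614506721497, 0.23151065409183502), 0.020327869802713394)
```

View pics/end.png

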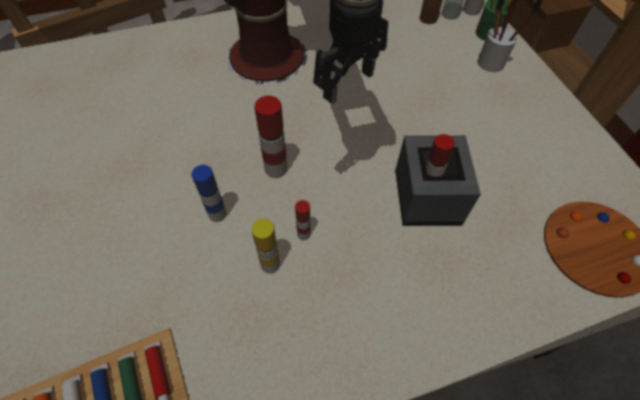

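The end view shows red standing in the mouth at (442,155), leaning slightly towards -x. Blue (208,192) and yellow (265,245) haven't moved. I'll check the top height against the blue's in the same camera to rule out bias.

```bash
python3 - <<'E'
from h import *
a,d,p=grab("scene"); q=cloud(d,p)
for n,x,y,lo in (("red",.567,.2315,.16),("blue",.484,-.23,.14),("yel",.635,-.148,.14)):
    T=q[(np.hypot(q[...,0]-x,q[...,1]-y)<.03)&(q[...,2]>lo)&(q[...,2]<.23)&(d>0)]
    z=np.percentile(T[:,2],95); U=T[T[:,2]>z-.008]
    A=np.c_[U[:,:2]-U[:,:2].mean(0),np.ones(len(U))]; print(n,z,np.linalg.lstsq(A,U[:,2],rcond=None)[0],U[:,:2].mean(0))
E
```

```text
red 0.18404745839385886 [-0.02923874  0.05857795  0.18187102] [0.56827073 0.23011901]
blue 0.16281870946394403 [-0.04743144  0.00262813  0.16075954] [ 0.48675704 -0.22834779]
yel 0.1630728615260199 [-0.03993908  0.01142417  0.16115909] [ 0.63722621 -0.14689294]
```

```bash
python3 -c "
from plant import manip; print(manip.job_done())"
```

```text
the job is handed in; nothing more can be done
None
```

The middle-sized red cartridge is loaded and released, standing on the well floor with a slight lean of about 4°; its top measures 21 mm above the blue's and yellow's (20 mm expected), both of which are still where they were, and the job is handed in.

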